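Bolt the punch tray into its dock

ROBOT

A 6-joint arm with a two-finger parallel gripper is mounted at the origin on a cart in front of the work surface, level with it; the furniture and walls round the work are solid. World frame = base frame: x ahead of the robot, y to its left, z up, the work surface at z = 0. Lengths are in m, angles in rad, forces in N, time in s.
With the tool pointing down it reaches from about 0.3 to 0.875 m from the base axis. Payload 6.4 kg.
Tool frame: the origin (TCP) lies midway between the tips of the shut fingers; the grasp point (between the pads) lies 19 mm behind it; z points along the fingers, y is the line along which they close (so a half turn about z gives the same grasp; the last joint's range is limited). The gripper opens to 85 mm and grips with 20 to 120 N. Pads are 22 mm wide; open, the fingers measure 114 mm over their backs; the gripper's body (76 mm by 85 mm) begins 54 mm behind the grasp point. The pads swing forward as they close: fully open they stand 13 mm farther back than shut.
Start: joints at [0.926, 0.181, 1.607, -0, 1.354, -0.206], TCP at [0.244, 0.521, 0.231] pointing down, gripper open.
Joint ranges: [-2.99, 2.99], [-0.89, 2.07], [0.3, 2.58], [-1.14, 4.28], [0, 2.63], [-3.12, 3.12]. Speed limits (rad/s): [2.57, 2.57, 3.01, 3.14, 3.14, 3.14].

INTERFACE

Orientations are given as a unit quaternion [w, x, y, z].
In Python, from bench import ctrl gives the robot as it stands. The module is installed in compiled form; this text tells all that it offers.
- The arm moves only by the tool move_arm, never from a script. Its argument "plan" is one flat list of numbers, 6 for each row, row after row: the shift along the world's x, y, z in units of 50 mm (1.0 is 50 mm), then the turn, a rotation vector about the world's x, y, z in rad. A call has 1 to 10 rows; each row is the pose to reach, as a shift and turn from the pose commanded when the call began; what a row does not reach only later rows make up. A row lasts 1/8 s, in which the tool goes at most 62.5 mm and 10.7 degrees, less where a joint would pass 70% of its speed; a pose out of reach is approached as far as the arm can. A call with a gripper value outside its range is refused whole. "grip" is the finger opening in mm, from 0 to 85.4, set as the call begins (left out, the last holds). The fingers move at their own pace and stop on an object; the grip force is fixed at half the most. Time passes only in rows, so rows that repeat a pose let the fingers close. It gives the time, the measured TCP pose, the force, the opening and the grip force at its end, in the units of the state.
- ctrl.get_obs(): the state, without advancing time (a new reading comes with each control period).
- ctrl.camera(name): name is "scene" or "top" or "wrist"; returns a dict with "pixels" (420x560x3 uint8, red, green, blue), "fx", "fy", "cx", "cy" (pixels), "origin" and "attitude" of the camera in the world. Camera axes: x right, y down, z forward; pixel columns grow to the right and rows downward; lengths in m; the calibration is good to about 2 mm. A picture is of the moment at which its call begins. There is no depth.
- ctrl.hand_in(): hands the job in; it is judged then, once.
The state is a dict: "time_s": time; "q": joint angles; "dq": joint speeds; "joint_efforts": joint torques, N m; "eef_pos": TCP position; "eef_rot": TCP orientation; "wrist_force": force on the tool from outside, world axes, zero at the start; "torque": the same for the moment, N m; "opening": opening from 0.0 (shut) to 1.0 (fully open); "grasp_force": force on a finger pad.
Only numpy, scipy, OpenCV 4.12 (cv2) and the standard library are available. Lean on these libraries where they do the work, as an engineer would, in place of code of your own. Each camera call takes 0.05 s, during which the arm holds its last target. There are 200 camera calls.

TASK

Push the punch tray fully home against the back stop of its dock, then slide the barrel bolt across until its tip is fully home at the bottom of the keeper on the tray's side and the tray can move over no farther, seat it there with a steady push of about 8 N for a second, and let go with both left so. Work by feel: do not ram either stop or push much harder than that on it, and leave the other things on the bench where they are.

Things in the scene. Friction and masses are not known exactly. Their poses are not given: they have to be found in the camera images.
- dock: Fixed wooden board, x -70..+73, y -106..+112, 10 mm thick. Origin on the bench under it; x points from the tray's entry to the back stop, y from bolt to tray, z up. The tray runs along x at y = +50 between rails (tops 22 mm up); the face of the back stop (40 mm high) is at x = +60. The bolt runs along y at x = +20, 36 mm up, in steel barrels (tops 48 mm up) at y = -24 and -95 (mm).
- tray: Loose open wooden tray with three punches, 80 (x) by 84 (y) mm, walls 36, flat front 46 mm high, 0.2 to 0.45 kg, on the board, 15 to 30 mm short of home at first. Side play: 1 mm to the right rail, 1 to 6 mm to the adjustable left one. Origin: centre of its underside; x to its back. Home, its back touches the back stop, its origin at x +20, z +10 mm in the dock's frame. Slides with 1 to 2 N.
- keeper (a point): Centre of the bottom of the steel keeper on the tray's right (-y) side, 42 mm to -y of the tray's origin, 26 mm above its underside; axes as the tray's. The keeper is a 25 mm square block, 20 mm deep, with a 15 mm square pocket open to -y; the bolt's tip is fully home when it touches this bottom.
- bolt_tip (a point): Centre of the flat tip of the bolt, a 12 mm steel rod 90 mm long with a 1.5 mm chamfer; the rod runs from here to -y; axes as the dock's.
- bolt_knob (a point): Middle of the knob that stands up from the bolt 51 mm behind its tip: an upright steel pin, 12 mm in diameter over its top 22 mm (60 to 82 mm above the bench) and 9 mm below that; this point is 71 mm above the bench. Push it from its -y side, or pinch it.
- bolt (a joint): Travel in m: 0 drawn back, grows as the bolt moves to the dock's +y. Starts at 0 to 0.006; tray home, the tip reaches the keeper's mouth at about 0.012, its bottom at about 0.032, then shifts the tray over until it bears on the left rail, at 0.032 to 0.039: only there does it resist a firm push. Slides with about 1.5 N, stays where left. All stops are hard: a fast push overshoots in force.
- clamp: bystander: wooden ring clamp, 126 mm long, lying on the bench
- pen: bystander: marker pen, 135 mm long, lying on the bench
- spool: bystander: wire spool, 60 mm across
- tin: bystander: round tin, 60 mm across
- block: bystander: square steel block, 63 mm
- magnifier: bystander: small folding loupe, 24 by 36 mm, 17 mm high, lying on the front of the dock's board on the bolt's side

How it is judged:
On the way, in this order (a step that is already met when the one before it is completed fails the run):
1. the tray is fully home against the back stop (within 1.5 mm) while the bolt's tip is still outside the keeper (x of tray in the frame of dock above 0.0185 m and y of bolt_tip in the frame of keeper below -0.019 m), for 0.2 s.
2. the bolt's tip is seated at the bottom of the keeper (within 1.5 mm) with a steady push of more than 4 N, the tray home (x of tray in the frame of dock above 0.018 m and y of bolt_tip in the frame of keeper above -0.0015 m and distance between bolt_tip and keeper below 0.004 m and contact force between bolt and tray above 4 N), for 0.4 s.
At the end, for the whole second after the job is handed in: The tray stands in the dock within 2 mm of the back stop, straight and flat (0.05 rad), and the bolt's tip is inside the keeper within 1.5 mm of its bottom; both at rest (x of tray in the frame of dock above 0.018 m and angle between the x axis of tray and the x axis of dock, either way round below 0.05 rad and angle between tray's own z axis and vertical below 0.05 rad and y of bolt_tip in the frame of keeper above -0.0015 m and distance between bolt_tip and keeper below 0.004 m and linear speed of tray below 0.01 m/s and velocity of joint bolt below 0.005 m/s); the robot touches nothing.
It fails at once if bolt pressed on the tray or its keeper with more than 12 N (contact force between bolt and tray above 12 N).
It fails at once if tray pressed on the dock with more than 25 N (its weight included) while it is being pushed home, the bolt still out (contact force between tray and dock above 25 N and y of bolt_tip in the frame of keeper below -0.019 m).
It fails at once if a bystander moved more than 20 mm (distance of any of clamp, pen, spool, tin, block, magnifier from where it was at the start of the episode above 0.02 m).
It also fails if it takes over 56 s, if anything falls off the work surface, if the arm or the gripper's body presses on something with over 40 N, if the wrist force passes 120 N, or if a joint passes its speed limit or range.

## Working session

There is one attempt and no reset: what is moved stays moved. The work goes in short steps, Python scripts to look and compute and a tool call to move; the robot and the scene stay as the last step left them, time stands still between calls to the robot, and variables do not carry over. Pictures are saved under pics/ and viewed, at most 13 in all, crops included, and the job is handed in when it is done.

Besides the shell and the picture viewer there is one more tool, called after "Emit:" by a JSON object that holds its "fn" and its "kwargs". move_arm: Moves the arm, as the interface text tells. Its arguments: {"type":"object","properties":{"plan":{"type":"array"},"grip":{"type":"number"}},"required":["plan"]}

```bash
mkdir -p pics; cat > h.py <<'E'
from bench import ctrl
import numpy as np, cv2
from scipy.spatial.transform import Rotation as R
def snap(n,f):
    c=ctrl.camera(n); cv2.imwrite('pics/'+f,c['pixels'][:,:,::-1]); np.save('pics/'+f[:-4]+'.npy',c,allow_pickle=True); return c
def att(c):
    a=np.array(c['attitude'],float)
    return a if a.shape==(3,3) else R.from_quat(np.r_[a[1:],a[0]]).as_matrix()
def ray(c,u,v):
    d=att(c)@np.array([(u-c['cx'])/c['fx'],(v-c['cy'])/c['fy'],1]); return np.array(c['origin'],float),d/np.linalg.norm(d)
def plane(c,u,v,z):
    o,d=ray(c,u,v); return o+d*(z-o[2])/d[2]
def tri(c1,p1,c2,p2):
    o1,d1=ray(c1,*p1);o2,d2=ray(c2,*p2)
    s=np.linalg.lstsq(np.c_[d1,-d2],o2-o1,rcond=None)[0]
    a=o1+d1*s[0];b=o2+d2*s[1]; return (a+b)/2,np.linalg.norm(a-b)
def load(f): return np.load('pics/'+f+'.npy',allow_pickle=True).item()
E
python3 - <<'E'
from h import *
for n in('scene','top','wrist'):
    c=snap(n,n+'0.png'); print(n,c['fx'],c['cx'],c['cy'],c['origin'],c['attitude'])
o=ctrl.get_obs(); print(o)
E
```

```text
scene 400.1988388774248 289.4754809046848 209.63506763677347 [-0.13950001 -0.56682338  0.71714078] [-0.38045897  0.81148028 -0.40217194  0.18710545]
top 486.41279832629453 283.1628011545204 215.07332514845507 [ 0.25931891 -0.09592628  1.27773357] [ 0.05271619 -0.69624132  0.71246709 -0.06971137]
wrist 316.61183271169847 277.56069262810456 203.58769043183563 [0.17385517 0.55319685 0.37222949] [0.12806205 0.83412105 0.53047829 0.08021827]
{'time_s': 0.15, 'q': array([ 9.25692747e-01,  1.81387561e-01,  1.60778041e+00, -4.71853902e-05,
        1.35381577e+00, -2.06317478e-01]), 'dq': array([ 0.00020517, -0.00131054, -0.00261456, -0.00077484, -0.00079144,
        0.00125727]), 'joint_efforts': array([ 1.58566836e-03, -4.45266616e+01, -3.51692677e+01, -2.79032874e-04,
        5.82421475e-03, -2.21950160e-05]), 'eef_pos': array([0.24402399, 0.52017196, 0.23058044]), 'eef_rot': array([-2.66258482e-04,  2.17632237e-01,  9.76030596e-01, -6.42978826e-04]), 'wrist_force': array([-0.03573319, -0.99108462, -0.15220295]), 'torque': array([ 0.02256287,  0.04695045, -0.03307862]), 'grasp_force': 0.0, 'opening': 0.9990427913078985}
```

View pics/scene0.png

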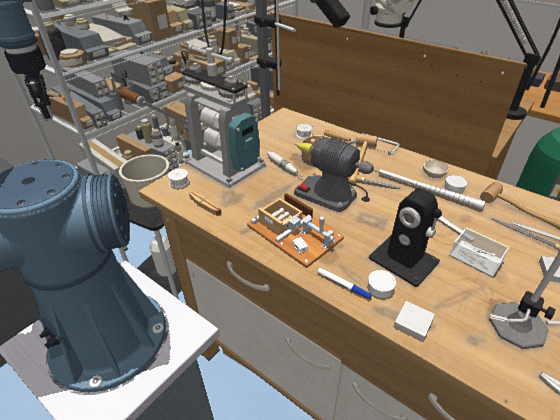

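View pics/top0.png

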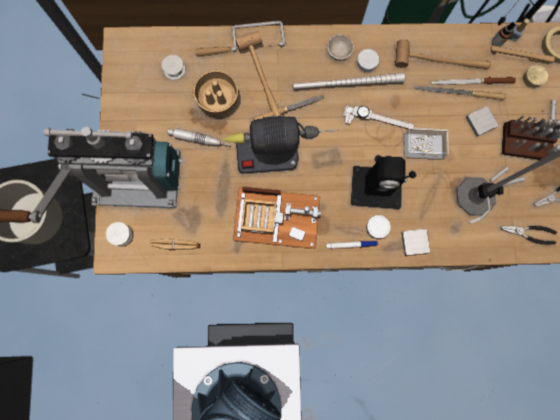

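The scene view shows the dock at about (297,228). The top view shows it at about (277,218), with the back stop up (world +x), the tray on the left and the bolt on the right. Next I'll crop and enlarge both.

```bash
python3 - <<'E'
from h import *
a=cv2.imread('pics/top0.png')[182:252,228:328]; b=cv2.imread('pics/scene0.png')[185:270,240:350]
a=cv2.resize(a,None,fx=7.9,fy=7.9,interpolation=cv2.INTER_CUBIC); b=cv2.resize(b,None,fx=7,fy=7,interpolation=cv2.INTER_CUBIC)
cv2.imwrite('pics/a.png',a);cv2.imwrite('pics/b.png',b)
c=load('top0')
for p in[(238,187),(320,193),(317,248),(235,243),(277,218)]: print(p,plane(c,*p,.01))
E
```

```text
(238, 187) [ 0.55956365 -0.01069538  0.01      ]
(320, 193) [ 0.53879153 -0.22925011  0.01      ]
(317, 248) [ 0.39157774 -0.21576621  0.01      ]
(235, 243) [ 0.40954268 -0.00152576  0.01      ]
(277, 218) [ 0.47348754 -0.1128199   0.01      ]
```

View pics/a.png

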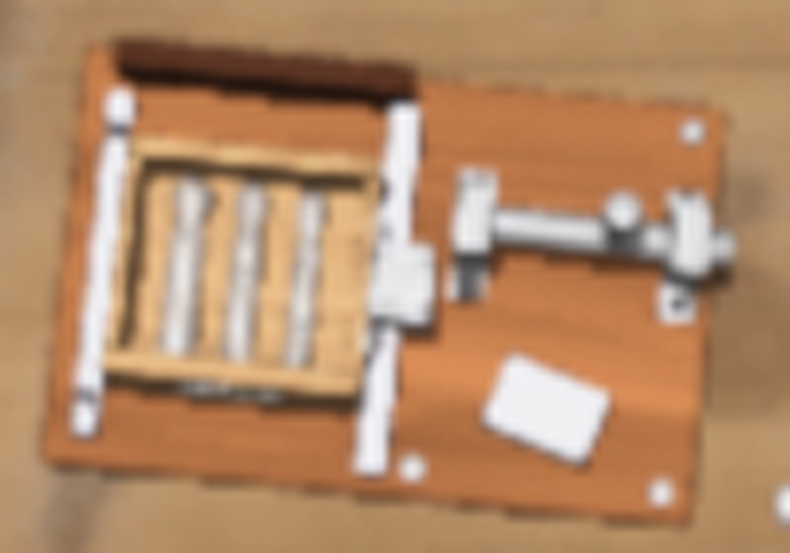

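View pics/b.png

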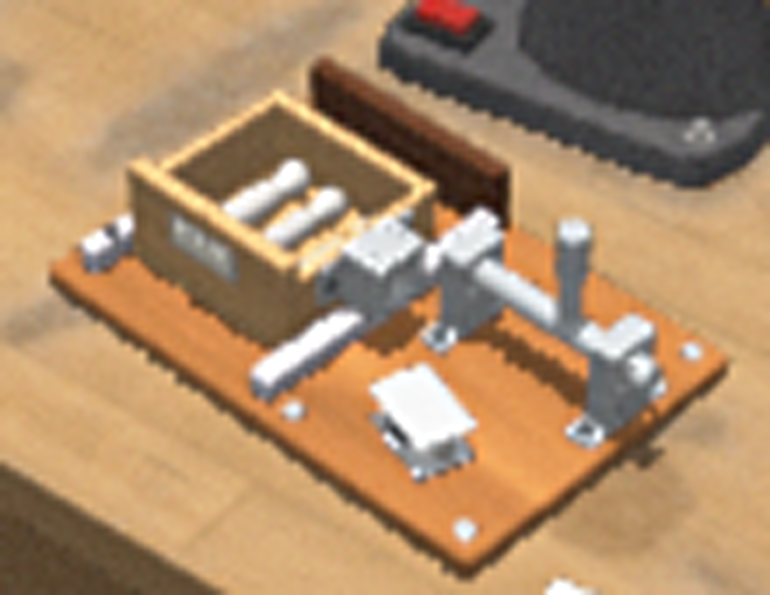

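The crops show the board corners at a.png (90,45), (722,108), (688,522) and (48,465), the knob top at (622,208), and the tray front edge from (107,360) to (355,390). The loupe is near (545,408).

```bash
cat >> h.py <<'E'
def fitdock(P):  # P: world xy of corners BL(back-left),BR,FR,FL
    L=np.array([[.073,.112],[.073,-.106],[-.07,-.106],[-.07,.112]])
    P=np.array(P)[:,:2]; l=L-L.mean(0); p=P-P.mean(0)
    a=np.arctan2((l[:,0]*p[:,1]-l[:,1]*p[:,0]).sum(),(l*p).sum())
    r=np.array([[np.cos(a),-np.sin(a)],[np.sin(a),np.cos(a)]]); t=P.mean(0)-r@L.mean(0)
    return a,r,t,P-(L@r.T+t)
E
python3 - <<'E'
from h import *
c=load('top0'); f=lambda p:(p[0]/7.9+228-.44,p[1]/7.9+182-.44)
C=[(90,45),(722,108),(688,522),(48,465)]
a,r,t,e=fitdock([plane(c,*f(p),.01) for p in C]); print(a,t,e*1e3)
g=lambda p,z:r.T@(plane(c,*f(p),z)[:2]-t)
print('knob',g((622,205),.082),'front',g((107,360),.056),g((355,390),.056),'back',g((135,145),.046),g((380,165),.046))
w=load('wrist0'); print('wrist axis',att(w))
for q in [(-.07,.05),(-.1,.05),(0,0)]: print(q,r@np.array(q)+t)
E
```

```text
-0.11531549359493805 [ 0.47332677 -0.11458013] [[ 0.08371108 -1.50169922]
 [-0.89075883  2.0596157 ]
 [ 1.07830796  2.18976015]
 [-0.27126021 -2.74767663]]
knob [ 0.02120762 -0.06929632] front [-0.03975008  0.08989482] [-0.04199777  0.00977483] back [0.03315711 0.08905031] [0.03409861 0.00875077]
wrist axis [[ 0.42431562  0.86442038  0.26969177]
 [ 0.90551205 -0.40438579 -0.12853041]
 [-0.00204478  0.29874661 -0.95433028]]
(-0.07, 0.05) [ 0.40954468 -0.056858  ]
(-0.1, 0.05) [ 0.37974392 -0.0534062 ]
(0, 0) [ 0.47332677 -0.11458013]
```

Emit:
{"fn": "move_arm", "kwargs": {"plan": [0.26, -1.2, -0.06, 0, 0, 0.032, 0.53, -2.4, -0.12, 0, 0, 0.065, 0.8, -3.6, -0.18, 0, 0, 0.097, 1.06, -4.8, -0.24, 0, 0, 0.13, 1.33, -6, -0.3, 0, 0, 0.162, 1.6, -7.2, -0.36, 0, 0, 0.194, 1.86, -8.4, -0.42, 0, 0, 0.227, 2.13, -9.6, -0.48, 0, 0, 0.26, 2.4, -10.8, -0.54, 0, 0, 0.29, 2.66, -12.0, -0.6, 0, 0, 0.324], "grip": 0}}

```text
time_s: 1.4
eef_pos: [0.3773, -0.0816, 0.2014]
eef_rot: [0.001, 0.057, 0.998, -0.0]
wrist_force: [1.3, 0.5, 0.8]
opening: 0.002
grasp_force: 0.0
```

Emit:
{"fn": "move_arm", "kwargs": {"plan": [0, 0, 0, 0, 0, 0, 0, 0, 0, 0, 0, 0, 0, 0, 0, 0, 0, 0]}}

```text
time_s: 1.78
eef_pos: [0.377, -0.0782, 0.2011]
eef_rot: [-0.0, 0.056, 0.998, 0.0]
wrist_force: [0.1, 0.2, 0.3]
opening: -0.005
grasp_force: 0.0
```

```bash
python3 - <<'E'
from h import *
c=snap('wrist','w1.png'); o=ctrl.get_obs(); print(c['origin'],o['eef_pos'],R.from_quat(np.r_[o['eef_rot'][1:],o['eef_rot'][0]]).as_matrix().round(4),o['wrist_force'],o['opening'],o['time_s'])
E
```

```text
[ 0.30006144 -0.06929332  0.34288034] [ 0.37714195 -0.07817011  0.20122102] [[-9.937e-01  1.123e-01 -0.000e+00]
 [ 1.123e-01  9.937e-01  2.000e-04]
 [ 0.000e+00  2.000e-04 -1.000e+00]] [-0.06476081 -0.68480392  0.161121  ] 0.0018221137467404442 1.825
```

View pics/w1.png

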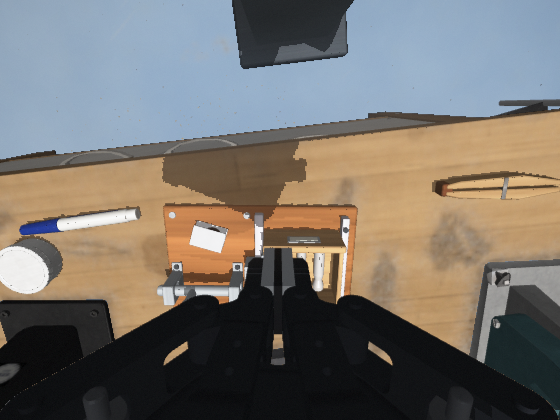

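The wrist view (world -x is up) shows the board's front edge from (165,205) to (357,207). The tray front is at about (262,247)–(343,240), and the fingers hide the knob. I'll refine the features with a crop.

```bash
python3 - <<'E'
from h import *
a=cv2.imread('pics/w1.png')[198:308,155:365]
cv2.imwrite('pics/w1c.png',cv2.resize(a,None,fx=3.8,fy=3.8,interpolation=cv2.INTER_CUBIC))
E
```

```text
(no output)
```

View pics/w1c.png

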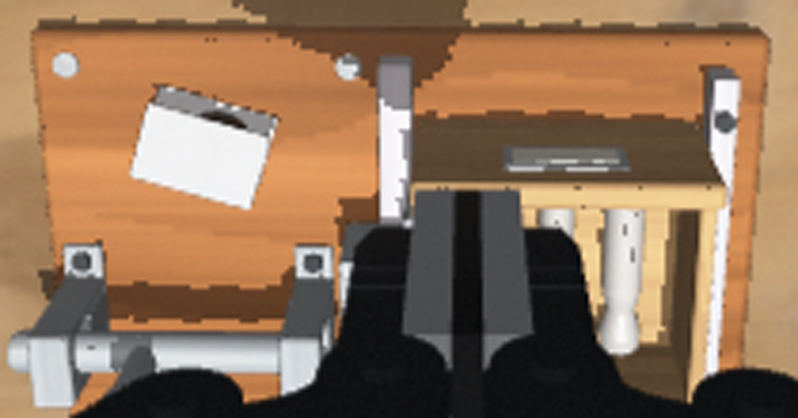

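Crop features (w1c): board front corners (35,32) and (768,35), tray front top edge (412,185)–(725,185), front bottom edge around row 118.

```bash
python3 - <<'E'
from h import *
c=load('top0'); w=load('w1'); f=lambda p:(p[0]/7.9+228-.44,p[1]/7.9+182-.44); k=lambda p:(p[0]/3.8+155-.37,p[1]/3.8+198-.37)
FR,FL=plane(w,*k((35,32)),.01),plane(w,*k((768,35)),.01)
BL,BR=plane(c,*f((90,45)),.01),plane(c,*f((722,108)),.01)
for n,P in [('mixed',[BL,BR,FR,FL])]:
    a,r,t,e=fitdock(P); print(n,a,t,e*1e3)
v=FL-FR; print('front edge: len',np.linalg.norm(v),'yaw',np.arctan2(-v[0],v[1]),FR,FL)
yw=np.arctan2(-v[0],v[1]); r=np.array([[np.cos(yw),-np.sin(yw)],[np.sin(yw),np.cos(yw)]]); t=((FL+FR)/2)[:2]-r@np.array([-.07,.003]); print('wrist-only t',t)
D=lambda p:np.r_[r.T@(p[:2]-t),p[2]]
for u,z in[((412,185),.056),((725,185),.056),((420,118),.01),((690,122),.01)]: print(u,D(plane(w,*k(u),z)))
print('corner tri',*[D(tri(w,k(p),c,f(q))[0]) for p,q in[((412,185),(355,398)),((725,185),(105,380))]])
s=load('scene0'); kb=tri(s,(240+573/7-.43,185+226/7-.43),c,f((622,205))); print('knob top',kb,D(kb[0]))
print('axes',r)
E
```

```text
mixed -0.12466866085621779 [ 0.47339009 -0.11277764] [[-0.93788998 -2.5009274 ]
 [ 0.111962    0.8163124 ]
 [ 1.56121114  3.17537512]
 [-0.73528316 -1.49076012]]
front edge: len 0.21309128810387643 yaw -0.1166980211294641 [ 0.3923139  -0.20607537  0.01      ] [0.41712483 0.00556658 0.01      ]
wrist-only t [ 0.47389396 -0.11138433]
(412, 185) [-0.04334402  0.00777004  0.056     ]
(725, 185) [-0.04369479  0.08941968  0.056     ]
(420, 118) [-0.04362614  0.00814059  0.01      ]
(690, 122) [-0.04269241  0.08848261  0.01      ]
corner tri [-0.04507722  0.00705917  0.05932438] [-0.04830819  0.08632701  0.06650361]
knob top (array([ 0.48529751, -0.18529866,  0.08710886]), np.float64(0.0004545517063603463)) [ 0.01993208 -0.07208386  0.08710886]
axes [[ 0.99319851  0.11643333]
 [-0.11643333  0.99319851]]
```

Emit:
{"fn": "move_arm", "kwargs": {"plan": [0.56, 0.49, -0.8, 0, 0, 0, 0.56, 0.49, -1.6, 0, 0, 0, 0.56, 0.49, -2.4, 0, 0, 0, 0.56, 0.49, -3.0, 0, 0, 0, 0.56, 0.49, -3.32, 0, 0, 0, 0.56, 0.49, -3.32, 0, 0, 0, 0.56, 0.49, -3.32, 0, 0, 0, 0.56, 0.49, -3.32, 0, 0, 0]}}

```text
time_s: 2.82
eef_pos: [0.4061, -0.055, 0.0363]
eef_rot: [0.001, 0.057, 0.998, -0.0]
wrist_force: [0.7, -0.1, -1.3]
opening: -0.0
grasp_force: 0.0
```

Emit:
{"fn": "move_arm", "kwargs": {"plan": [0.04, -0.005, 0, 0, 0, 0, 0.08, -0.01, 0, 0, 0, 0, 0.12, -0.014, 0, 0, 0, 0, 0.16, -0.019, 0, 0, 0, 0, 0.2, -0.023, 0, 0, 0, 0, 0.24, -0.028, 0, 0, 0, 0, 0.28, -0.033, 0, 0, 0, 0, 0.32, -0.038, 0, 0, 0, 0, 0.36, -0.042, 0, 0, 0, 0, 0.4, -0.047, 0, 0, 0, 0]}}

```text
time_s: 4.08
eef_pos: [0.4254, -0.0573, 0.0353]
eef_rot: [-0.0, 0.057, 0.998, -0.0]
wrist_force: [0.1, 0.4, 0.2]
opening: -0.005
grasp_force: 0.0
```

Emit:
{"fn": "move_arm", "kwargs": {"plan": [0.04, -0.005, 0, 0, 0, 0, 0.08, -0.01, 0, 0, 0, 0, 0.12, -0.014, 0, 0, 0, 0, 0.16, -0.019, 0, 0, 0, 0, 0.2, -0.023, 0, 0, 0, 0]}}

```text
time_s: 4.7
eef_pos: [0.4353, -0.0584, 0.0352]
eef_rot: [-0.0, 0.057, 0.998, 0.0]
wrist_force: [-0.2, 0.2, -0.8]
opening: -0.004
grasp_force: 0.3
```

Emit:
{"fn": "move_arm", "kwargs": {"plan": [0.04, -0.005, 0, 0, 0, 0, 0.08, -0.01, 0, 0, 0, 0, 0.12, -0.014, 0, 0, 0, 0, 0.16, -0.019, 0, 0, 0, 0]}}

```text
time_s: 5.2
eef_pos: [0.4434, -0.0594, 0.0353]
eef_rot: [-0.0, 0.057, 0.998, 0.0]
wrist_force: [-0.8, -0.1, -0.9]
opening: -0.001
grasp_force: 0.3
```

```bash
python3 - <<'E'
from h import *
c=snap('wrist','w2.png'); snap('top','t2.png'); snap('scene','s2.png'); o=ctrl.get_obs(); print(o['eef_pos'],o['wrist_force'])
a=cv2.resize(c['pixels'][170:310,155:365,::-1],None,fx=3.8,fy=3.8,interpolation=cv2.INTER_CUBIC); cv2.imwrite('pics/w2c.png',a)
E
```

```text
[ 0.44363163 -0.05952447  0.03541122] [-0.76362469  0.05689022 -0.7962964 ]
```

View pics/w2c.png

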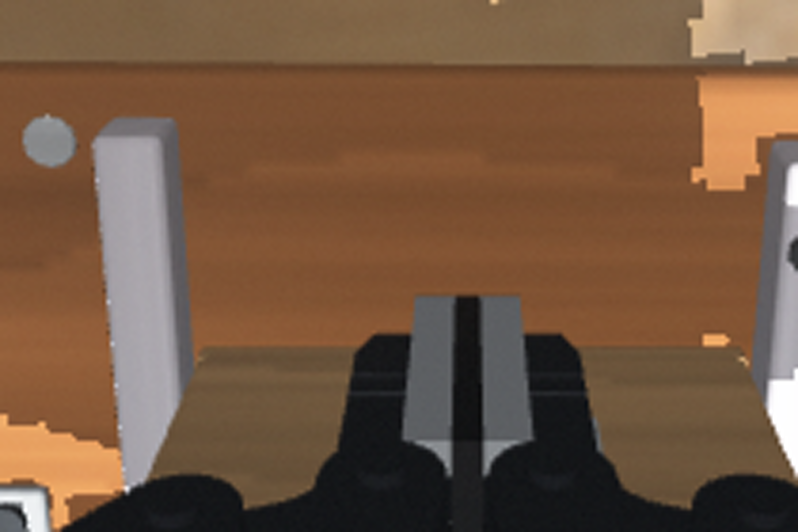

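The crop shows the tray front's bottom edge at row 347, columns 200–740, with the fingertips near it and the tray straight between the rails.

```bash
cat >> h.py <<'E'
yw=-.1165; r=np.array([[np.cos(yw),-np.sin(yw)],[np.sin(yw),np.cos(yw)]]); t=np.array([.4738,-.1118])
D=lambda p:np.r_[r.T@(np.array(p)[:2]-t),p[2]]
E
python3 - <<'E'
from h import *
w=load('w2'); k=lambda p:(p[0]/3.8+155-.37,p[1]/3.8+170-.37)
for u in [(205,347),(740,350),(300,66),(600,66),(470,297)]: print(u,D(plane(w,*k(u),.01)))
print(D(ctrl.get_obs()['eef_pos']))
E
```

```text
(205, 347) [-0.02617013  0.00832971  0.01      ]
(740, 350) [-0.02585896  0.09087319  0.01      ]
(300, 66) [-0.07089163  0.02473539  0.01      ]
(600, 66) [-0.07099368  0.06767165  0.01      ]
(470, 297) [-0.03472069  0.04917572  0.01      ]
[-0.03604021  0.04841451  0.03541122]
```

Emit:
{"fn": "move_arm", "kwargs": {"plan": [0.02, -0.002, 0, 0, 0, 0, 0.04, -0.005, 0, 0, 0, 0, 0.06, -0.007, 0, 0, 0, 0]}}

```text
time_s: 5.72
eef_pos: [0.4463, -0.0598, 0.0353]
eef_rot: [0.0, 0.057, 0.998, -0.0]
wrist_force: [-0.4, 0.6, 0.9]
opening: -0.001
grasp_force: 0.4
```

Emit:
{"fn": "move_arm", "kwargs": {"plan": [0.008, -0.001, 0, 0, 0, 0, 0.016, -0.002, 0, 0, 0, 0, 0.024, -0.003, 0, 0, 0, 0]}}

```text
time_s: 6.1
eef_pos: [0.4475, -0.0599, 0.0353]
eef_rot: [-0.0, 0.057, 0.998, 0.0]
wrist_force: [-0.9, -0.4, -0.7]
opening: 0.001
grasp_force: 0.4
```

Emit:
{"fn": "move_arm", "kwargs": {"plan": [0.006, -0.001, 0, 0, 0, 0, 0.012, -0.0015, 0, 0, 0, 0]}}

```text
time_s: 6.35
eef_pos: [0.4481, -0.06, 0.0353]
eef_rot: [-0.0, 0.057, 0.998, 0.0]
wrist_force: [-1.6, -0.7, 0.4]
opening: 0.001
grasp_force: 0.4
```

Emit:
{"fn": "move_arm", "kwargs": {"plan": [0.005, -0.0006, 0, 0, 0, 0, 0.01, -0.0012, 0, 0, 0, 0]}}

```text
time_s: 6.6
eef_pos: [0.4486, -0.06, 0.0353]
eef_rot: [-0.0, 0.057, 0.998, 0.0]
wrist_force: [-0.4, -0.1, -0.1]
opening: -0.0
grasp_force: 0.4
```

Emit:
{"fn": "move_arm", "kwargs": {"plan": [0.005, -0.0006, 0, 0, 0, 0, 0.01, -0.0012, 0, 0, 0, 0]}}

```text
time_s: 6.85
eef_pos: [0.4491, -0.0601, 0.0353]
eef_rot: [-0.0, 0.057, 0.998, 0.0]
wrist_force: [-0.7, -0.4, 0.1]
opening: -0.005
grasp_force: 0.4
```

Emit:
{"fn": "move_arm", "kwargs": {"plan": [0.005, -0.0006, 0, 0, 0, 0, 0.01, -0.0012, 0, 0, 0, 0]}}

```text
time_s: 7.1
eef_pos: [0.4496, -0.0602, 0.0353]
eef_rot: [-0.0, 0.057, 0.998, -0.0]
wrist_force: [-1.1, 0.0, 0.0]
opening: 0.0
grasp_force: 0.4
```

Emit:
{"fn": "move_arm", "kwargs": {"plan": [0.005, -0.0006, 0, 0, 0, 0, 0.01, -0.0012, 0, 0, 0, 0]}}

```text
time_s: 7.35
eef_pos: [0.4501, -0.0602, 0.0353]
eef_rot: [-0.0, 0.057, 0.998, -0.0]
wrist_force: [-0.7, -0.3, 0.1]
opening: 0.004
grasp_force: 0.4
```

Emit:
{"fn": "move_arm", "kwargs": {"plan": [0.005, -0.0006, 0, 0, 0, 0, 0.01, -0.0012, 0, 0, 0, 0]}}

```text
time_s: 7.6
eef_pos: [0.4504, -0.0602, 0.0352]
eef_rot: [-0.0, 0.057, 0.998, 0.0]
wrist_force: [-2.6, 0.7, 1.5]
opening: 0.001
grasp_force: 0.9
```

Emit:
{"fn": "move_arm", "kwargs": {"plan": [0.004, -0.0005, 0, 0, 0, 0, 0.004, -0.0005, 0, 0, 0, 0, 0.004, -0.0005, 0, 0, 0, 0]}}

```text
time_s: 7.98
eef_pos: [0.4505, -0.0602, 0.0352]
eef_rot: [-0.0, 0.057, 0.998, 0.0]
wrist_force: [-2.5, 0.9, 1.5]
opening: 0.0
grasp_force: 1.4
```

Emit:
{"fn": "move_arm", "kwargs": {"plan": [0.006, -0.0007, 0, 0, 0, 0, 0.012, -0.0014, 0, 0, 0, 0, 0.012, -0.0014, 0, 0, 0, 0]}}

```text
time_s: 8.35
eef_pos: [0.4506, -0.0602, 0.035]
eef_rot: [-0.001, 0.057, 0.998, 0.0]
wrist_force: [-5.6, -0.0, 2.5]
opening: -0.001
grasp_force: 2.8
```

Firm contact: 5.6 N with no more travel, so the tray is at the back stop. I'll back off, rise and cross to the -y side of the knob.

Emit:
{"fn": "move_arm", "kwargs": {"plan": [-0.2, 0.02, 0, 0, 0, 0, -0.5, 0.06, 0, 0, 0, 0, -0.5, 0.06, 0.9, 0, 0, 0, -0.5, 0.06, 1.8, 0, 0, 0, -0.2, -0.9, 1.8, 0, 0, 0, 0.1, -1.8, 1.8, 0, 0, 0, 0.35, -2.6, 1.8, 0, 0, 0, 0.58, -3.36, 1.8, 0, 0, 0, 0.58, -3.36, 1.8, 0, 0, 0, 0.58, -3.36, 1.8, 0, 0, 0]}}

```text
time_s: 9.6
eef_pos: [0.4795, -0.2277, 0.1249]
eef_rot: [-0.0, 0.058, 0.998, 0.0]
wrist_force: [0.4, 0.4, -0.4]
opening: 0.001
grasp_force: 0.0
```

```bash
python3 - <<'E'
from h import *
c=snap('wrist','w3.png'); s=snap('scene','s3.png');tp=snap('top','t3.png'); o=ctrl.get_obs(); print(o['eef_pos'],D(o['eef_pos']),o['wrist_force'],o['time_s'])
a=cv2.resize(s['pixels'][180:270,240:350,::-1],None,fx=4.6,fy=4.6,interpolation=cv2.INTER_CUBIC); b=cv2.resize(c['pixels'][:,:,::-1],(552,414))
v=np.zeros((414,1058,3),np.uint8); v[:,:506]=a[:414]; v[:,506:]=b; cv2.imwrite('pics/v3.png',cv2.resize(v,(800,313),interpolation=cv2.INTER_AREA))
E
```

```text
[ 0.47994513 -0.22719587  0.12520378] [ 0.0195167  -0.11389937  0.12520378] [-0.7862898  -0.22236315  0.07134638] 9.75
```

View pics/v3.png

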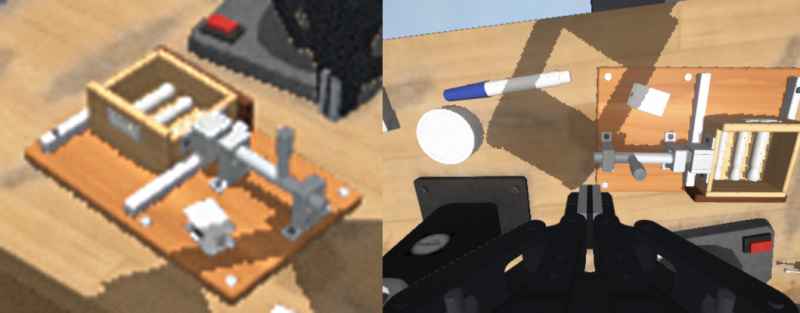

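The left panel (scene) shows the tray against the back stop with the keeper in line with the bolt. The right panel (wrist) shows the fingertips just beyond the bolt's outer end, on the -y side of the knob. Now I'll descend.

Emit:
{"fn": "move_arm", "kwargs": {"plan": [0, 0, -0.6, 0, 0, 0, 0, 0, -1.2, 0, 0, 0, 0, 0, -1.2, 0, 0, 0, 0, 0, -1.2, 0, 0, 0]}}

```text
time_s: 10.25
eef_pos: [0.4809, -0.2283, 0.0663]
eef_rot: [0.0, 0.057, 0.998, -0.0]
wrist_force: [0.5, 0.4, 0.7]
opening: 0.001
grasp_force: 0.0
```

Emit:
{"fn": "move_arm", "kwargs": {"plan": [0.005, 0.04, 0, 0, 0, 0, 0.01, 0.08, 0, 0, 0, 0, 0.014, 0.12, 0, 0, 0, 0, 0.019, 0.16, 0, 0, 0, 0, 0.023, 0.2, 0, 0, 0, 0, 0.028, 0.24, 0, 0, 0, 0]}}

```text
time_s: 11.0
eef_pos: [0.4818, -0.2162, 0.0652]
eef_rot: [-0.0, 0.057, 0.998, 0.0]
wrist_force: [-0.1, -0.7, -0.7]
opening: -0.001
grasp_force: 0.0
```

Emit:
{"fn": "move_arm", "kwargs": {"plan": [0.005, 0.04, 0, 0, 0, 0, 0.01, 0.08, 0, 0, 0, 0, 0.014, 0.12, 0, 0, 0, 0, 0.019, 0.16, 0, 0, 0, 0, 0.023, 0.2, 0, 0, 0, 0, 0.028, 0.24, 0, 0, 0, 0, 0.033, 0.28, 0, 0, 0, 0, 0.038, 0.32, 0, 0, 0, 0]}}

```text
time_s: 12.0
eef_pos: [0.4837, -0.2005, 0.0653]
eef_rot: [0.0, 0.057, 0.998, -0.0]
wrist_force: [-0.1, -1.0, -1.1]
opening: -0.004
grasp_force: 0.8
```

```bash
python3 - <<'E'
from h import *
c=snap('wrist','w4.png'); o=ctrl.get_obs(); print(D(o['eef_pos']),r.T@o['wrist_force'][:2],o['time_s'])
a=c['pixels'][150:330,230:530,::-1]; cv2.imwrite('pics/w4c.png',cv2.resize(a,None,fx=2.6,fy=2.6,interpolation=cv2.INTER_CUBIC))
E
```

```text
[ 0.02009911 -0.08664158  0.06529404] [ 0.11855832 -0.2695792 ] 12.05
```

View pics/w4c.png

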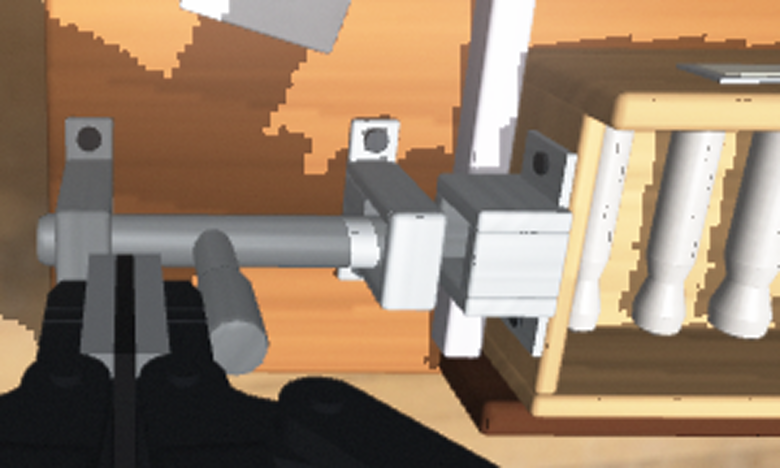

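The crop shows the knob top at about (242,345) with the finger backing (right edge ≈ 215–225) against or nearly against it. The bolt tip has not left the inner barrel and the keeper mouth is in line.

```bash
python3 - <<'E'
from h import *
w=load('w4'); k=lambda p:(p[0]/2.6+230-.3,p[1]/2.6+150-.3)
print('knob',D(plane(w,*k((241,346)),.082)), 'finger edge', D(plane(w,*k((222,340)),.08)),'keeper mouth top edge',D(plane(w,*k((470,290)),.0485)),D(plane(w,*k((480,212)),.0485)), 'inner barrel',D(plane(w,*k((385,308)),.048)),D(plane(w,*k((442,308)),.048)))
E
```

```text
knob [ 0.01896715 -0.06653018  0.082     ] finger edge [ 0.01900376 -0.06958529  0.08      ] keeper mouth top edge [ 0.02567928 -0.01272456  0.0485    ] [ 0.00769746 -0.01294733  0.0485    ] inner barrel [ 0.03031319 -0.03031341  0.048     ] [ 0.03028105 -0.01799124  0.048     ]
```

Emit:
{"fn": "move_arm", "kwargs": {"plan": [0.004, 0.03, 0, 0, 0, 0, 0.007, 0.06, 0, 0, 0, 0, 0.01, 0.09, 0, 0, 0, 0, 0.014, 0.12, 0, 0, 0, 0]}}

```text
time_s: 12.55
eef_pos: [0.4844, -0.1943, 0.0653]
eef_rot: [0.0, 0.057, 0.998, -0.0]
wrist_force: [-0.5, -2.0, 0.5]
opening: 0.004
grasp_force: 0.8
```

Emit:
{"fn": "move_arm", "kwargs": {"plan": [0.004, 0.03, 0, 0, 0, 0, 0.007, 0.06, 0, 0, 0, 0, 0.01, 0.09, 0, 0, 0, 0, 0.014, 0.12, 0, 0, 0, 0, 0.018, 0.15, 0, 0, 0, 0, 0.021, 0.18, 0, 0, 0, 0]}}

```text
time_s: 13.3
eef_pos: [0.4855, -0.1853, 0.0653]
eef_rot: [0.0, 0.057, 0.998, -0.0]
wrist_force: [0.5, -1.2, -0.4]
opening: 0.004
grasp_force: 0.8
```

Emit:
{"fn": "move_arm", "kwargs": {"plan": [0.0018, 0.015, 0, 0, 0, 0, 0.0035, 0.03, 0, 0, 0, 0, 0.005, 0.045, 0, 0, 0, 0, 0.007, 0.06, 0, 0, 0, 0, 0.009, 0.075, 0, 0, 0, 0, 0.011, 0.09, 0, 0, 0, 0]}}

```text
time_s: 14.05
eef_pos: [0.486, -0.1808, 0.0653]
eef_rot: [0.0, 0.057, 0.998, -0.0]
wrist_force: [0.5, -1.6, 0.0]
opening: -0.001
grasp_force: 0.8
```

Emit:
{"fn": "move_arm", "kwargs": {"plan": [0.0007, 0.006, 0, 0, 0, 0, 0.0014, 0.012, 0, 0, 0, 0, 0.002, 0.018, 0, 0, 0, 0, 0.003, 0.024, 0, 0, 0, 0, 0.0035, 0.03, 0, 0, 0, 0, 0.004, 0.036, 0, 0, 0, 0, 0.005, 0.042, 0, 0, 0, 0, 0.0056, 0.048, 0, 0, 0, 0]}}

```text
time_s: 15.05
eef_pos: [0.4863, -0.1784, 0.0653]
eef_rot: [0.0, 0.057, 0.998, -0.0]
wrist_force: [-0.3, -1.8, -0.1]
opening: -0.001
grasp_force: 0.8
```

Emit:
{"fn": "move_arm", "kwargs": {"plan": [0.0007, 0.006, 0, 0, 0, 0, 0.0014, 0.012, 0, 0, 0, 0]}}

```text
time_s: 15.3
eef_pos: [0.4864, -0.1779, 0.0653]
eef_rot: [0.0, 0.057, 0.998, -0.0]
wrist_force: [0.5, -1.6, -0.2]
opening: -0.004
grasp_force: 0.8
```

Emit:
{"fn": "move_arm", "kwargs": {"plan": [0.0007, 0.006, 0, 0, 0, 0, 0.0014, 0.012, 0, 0, 0, 0]}}

```text
time_s: 15.55
eef_pos: [0.4864, -0.1773, 0.0653]
eef_rot: [0.0, 0.057, 0.998, -0.0]
wrist_force: [0.1, -1.1, 0.3]
opening: -0.004
grasp_force: 0.8
```

Emit:
{"fn": "move_arm", "kwargs": {"plan": [0.0006, 0.005, 0, 0, 0, 0, 0.0012, 0.01, 0, 0, 0, 0]}}

```text
time_s: 15.8
eef_pos: [0.4865, -0.1769, 0.0653]
eef_rot: [0.0, 0.057, 0.998, -0.0]
wrist_force: [1.0, -1.9, -0.4]
opening: -0.004
grasp_force: 1.1
```

Emit:
{"fn": "move_arm", "kwargs": {"plan": [0.0006, 0.005, 0, 0, 0, 0, 0.0012, 0.01, 0, 0, 0, 0]}}

```text
time_s: 16.05
eef_pos: [0.4865, -0.1763, 0.0653]
eef_rot: [0.0, 0.057, 0.998, -0.0]
wrist_force: [-0.1, -2.7, -0.2]
opening: 0.001
grasp_force: 1.1
```

Emit:
{"fn": "move_arm", "kwargs": {"plan": [0.0006, 0.005, 0, 0, 0, 0, 0.0012, 0.01, 0, 0, 0, 0]}}

```text
time_s: 16.3
eef_pos: [0.4866, -0.1759, 0.0653]
eef_rot: [-0.0, 0.057, 0.998, -0.0]
wrist_force: [0.3, -3.3, 0.4]
opening: 0.002
grasp_force: 1.7
```

Emit:
{"fn": "move_arm", "kwargs": {"plan": [0.0006, 0.005, 0, 0, 0, 0, 0.0012, 0.01, 0, 0, 0, 0]}}

```text
time_s: 16.55
eef_pos: [0.4867, -0.1757, 0.0654]
eef_rot: [0.0, 0.057, 0.998, -0.0]
wrist_force: [-1.0, -6.0, -0.8]
opening: 0.0
grasp_force: 2.9
```

Emit:
{"fn": "move_arm", "kwargs": {"plan": [0.0003, 0.0025, 0, 0, 0, 0, 0.0003, 0.0025, 0, 0, 0, 0]}}

```text
time_s: 16.8
eef_pos: [0.4867, -0.1758, 0.0654]
eef_rot: [0.0, 0.057, 0.998, -0.001]
wrist_force: [-1.3, -5.0, -1.9]
opening: 0.003
grasp_force: 2.8
```

Emit:
{"fn": "move_arm", "kwargs": {"plan": [0.0003, 0.003, 0, 0, 0, 0, 0.0006, 0.006, 0, 0, 0, 0, 0.0006, 0.006, 0, 0, 0, 0]}}

```text
time_s: 17.18
eef_pos: [0.4867, -0.1757, 0.0654]
eef_rot: [0.0, 0.057, 0.998, -0.001]
wrist_force: [-0.2, -6.7, -0.8]
opening: 0.004
grasp_force: 3.3
```

Emit:
{"fn": "move_arm", "kwargs": {"plan": [0.0003, 0.003, 0, 0, 0, 0, 0.0006, 0.006, 0, 0, 0, 0, 0.0006, 0.006, 0, 0, 0, 0]}}

```text
time_s: 17.55
eef_pos: [0.4867, -0.1756, 0.0654]
eef_rot: [0.0, 0.057, 0.998, -0.001]
wrist_force: [-1.5, -6.7, -1.1]
opening: -0.0
grasp_force: 3.8
```

Emit:
{"fn": "move_arm", "kwargs": {"plan": [0.0003, 0.003, 0, 0, 0, 0, 0.0007, 0.007, 0, 0, 0, 0, 0.0007, 0.007, 0, 0, 0, 0, 0.0007, 0.007, 0, 0, 0, 0, 0.0007, 0.007, 0, 0, 0, 0, 0.0007, 0.007, 0, 0, 0, 0]}}

```text
time_s: 18.3
eef_pos: [0.4867, -0.1756, 0.0654]
eef_rot: [0.0, 0.057, 0.998, -0.001]
wrist_force: [-1.8, -8.9, -1.3]
opening: 0.002
grasp_force: 4.3
```

Emit:
{"fn": "move_arm", "kwargs": {"plan": [0, 0, 0, 0, 0, 0, 0, 0, 0, 0, 0, 0, 0, 0, 0, 0, 0, 0, 0, 0, 0, 0, 0, 0, 0, 0, 0, 0, 0, 0, 0, 0, 0, 0, 0, 0]}}

```text
time_s: 19.05
eef_pos: [0.4867, -0.1756, 0.0654]
eef_rot: [0.0, 0.057, 0.998, -0.001]
wrist_force: [-1.5, -8.5, -0.7]
opening: -0.001
grasp_force: 4.3
```

```bash
python3 - <<'E'
from h import *
F=[]
for i in range(4):
    c=ctrl.camera('wrist'); o=ctrl.get_obs(); F.append(np.r_[r.T@o['wrist_force'][:2],o['grasp_force']])
print(np.round(F,2),o['time_s'],D(o['eef_pos'])); np.save('pics/w5.npy',c,allow_pickle=True)
cv2.imwrite('pics/w5c.png',cv2.resize(c['pixels'][150:330,230:530,::-1],None,fx=2.6,fy=2.6,interpolation=cv2.INTER_CUBIC))
E
```

```text
[[-0.28 -8.52  4.34]
 [ 0.47 -7.85  4.34]
 [-0.21 -9.49  4.34]
 [-0.15 -8.38  4.34]] 19.25 [ 0.02022281 -0.06184036  0.06543013]
```

View pics/w5c.png

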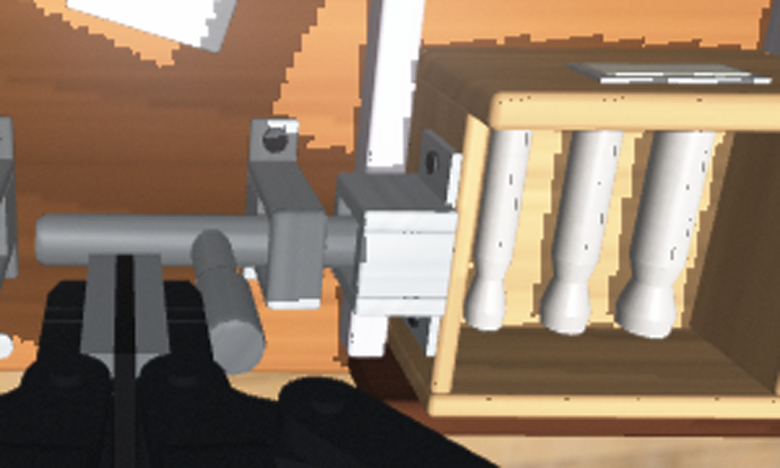

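The crop shows the bolt deep in the keeper (mouth at column ≈345), the tray straight against its stop, and a steady push of about 8.6 N. Bolt travel is ≈33 mm, which fits being seated. Now I'll back off and rise.

Emit:
{"fn": "move_arm", "kwargs": {"plan": [-0.002, -0.02, 0, 0, 0, 0, -0.01, -0.08, 0, 0, 0, 0, -0.03, -0.25, 0, 0, 0, 0, -0.05, -0.4, 0, 0, 0, 0, -0.05, -0.4, 0.6, 0, 0, 0, -0.05, -0.4, 1.4, 0, 0, 0, -0.05, -0.4, 1.6, 0, 0, 0, -0.05, -0.4, 1.6, 0, 0, 0, -0.05, -0.4, 1.6, 0, 0, 0]}}

```text
time_s: 20.38
eef_pos: [0.4833, -0.1937, 0.1438]
eef_rot: [-0.001, 0.057, 0.998, 0.001]
wrist_force: [-0.5, 0.5, 0.1]
opening: -0.0
grasp_force: 0.0
```

```bash
python3 - <<'E'
from h import *
c=snap('wrist','w6.png'); o=ctrl.get_obs(); print(D(o['eef_pos']),o['wrist_force'],o['time_s'])
cv2.imwrite('pics/w6c.png',cv2.resize(c['pixels'][110:310,230:530,::-1],None,fx=2.6,fy=2.6,interpolation=cv2.INTER_CUBIC))
E
```

```text
[ 0.0189588  -0.08018303  0.1436904 ] [ 0.25973773 -0.3513131  -1.7897524 ] 20.425
```

View pics/w6c.png

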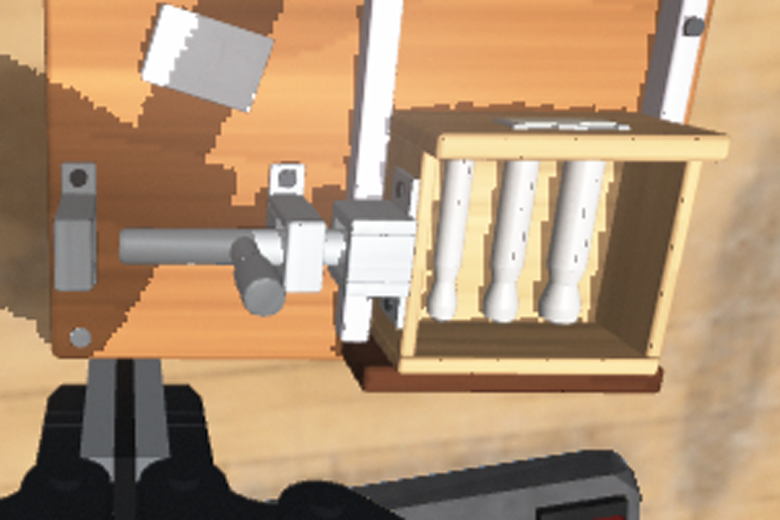

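The crop shows the tray (390–725, 110–375) tight against the back stop, the bolt in the keeper (mouth ≈ column 335), and the arm clear of everything. Handing in.

```bash
python3 -c "
from bench import ctrl
print(ctrl.hand_in())"
```

```text
the job is handed in; nothing more can be done
None
```

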